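# Load the food-label dispenser

### The arm

A 7-joint arm with a two-finger parallel gripper is mounted at the origin on the work surface. World frame = base frame: x ahead of the robot, y to its left, z up, the work surface at z = 0. Lengths are in m, angles in rad, forces in N, time in s.
With the tool pointing down it reaches from about 0.425 to 0.925 m from the base axis. Payload 6.8 kg.
Tool frame: the origin (TCP) lies midway between the tips of the shut fingers; the grasp point (between the pads) lies 19 mm behind it; x points along the fingers, y is the direction in which the jaws open and shut, and the axes are right-handed (so a half turn about x gives the same grasp; the last joint's range is limited). The gripper opens to 85 mm and grips with 20 to 120 N. Pads are 22 mm wide; open, the fingers measure 114 mm over their backs; the gripper's body (76 mm by 85 mm) begins 54 mm behind the grasp point. The pads swing forward as they close: fully open they stand 13 mm farther back than shut.
Start: joints at [-1.29, 0.477, 0.022, 1.555, -0.011, 1.109, -0.083], TCP at [0.256, 0.625, 0.231] pointing down, gripper open.
Joint ranges: [-2.96, 2.96], [-0.34, 2.1], [-1.41, 1.46], [0.24, 2.44], [-1.37, 4.51], [0.17, 1.92], [-2.96, 2.96]. Speed limits (rad/s): [2.39, 2.39, 3.14, 3.14, 3.14, 3.14, 3.14].

### API

Orientations are given as a rotation vector (axis times angle).
In Python, from bench import r, viewer, nets gives the robot as it stands.
- The arm moves only by the shell command python3 -m pendant 'ROWS' [FORCE]. ROWS is JSON, one flat list of numbers, 5 for each row, row after row: the finger opening in mm, from 0 to 85.4, then the shift along the tool's x, y, z in mm, then the turn about the tool's x in rad. A call has 1 to 20 rows; each row shifts and turns the commanded pose from where the row before left it, along the tool's axes as they then stand; what a row does not reach is not made up. A row lasts 1/8 s, in which the tool goes at most 62.5 mm and 10.7 degrees, less where a joint would pass 70% of its speed; a pose out of reach is approached as far as the arm can. A call with a gripper value outside its range is refused whole. The fingers move at their own pace and stop on an object; FORCE is the grip in N (left out, the last holds). Time passes only in rows, so rows that do not move let the fingers close. It gives the time, the measured TCP pose, the force and the opening at its end, in the units of the state.
- r.get_obs(): the state, without advancing time (a new reading comes with each control period).
- viewer.grab_frame(name): name is "scene" or "top" or "wrist"; returns (picture, depth): 384x512x3 uint8, red, green, blue; 384x512 float32, m along the optical axis (not along the pixel's ray), 0 where there is no reading.
- viewer.calibration(name): a dict with "mtx" (3x3 intrinsics, pixels), "distortion" ([k1, k2, p1, p2, k3] as OpenCV has them; the pictures are not rectified), "world_to_cam" (4x4, takes a point from world to camera coordinates). Camera axes: x right, y up, looking along -z (the intrinsics and any distortion apply to the point x, -y, -z); pixel columns grow to the right and rows downward; lengths in m; the calibration is good to about 2 mm. A picture is of the moment at which its call begins: read the wrist's pose just before it. calibration takes no time and is no camera call; for the wrist camera it gives the pose at the moment of the call.
- r.hand_in(): hands the job in, once; it reports no verdict.
Trained networks look in the newest picture that a camera, given by its name, has taken for a name from the list of things; names that differ only in an ending like _2 or _b are one class to them, and where a whole thing is asked for, a point or a joint stands for the part that bears it (a point fixed in the world has none). Each returns a list of dicts, best first, with "score" (0 to 1); they miss things now and then, are a little off and sometimes report something else, mostly with a low value. They report only what shows in the picture. A call takes as long as a camera call.
- nets.look_for(name, camera): "location" ([x, y, z] in m, in world coordinates, good to about 4 mm: the middle of the surface that is visible of it).
- nets.silhouettes(name, camera): "mask" (384x512 bool, what is visible of it).
The state is a dict: "clock": time; "joints": joint angles; "qvel": joint speeds; "tau": joint torques, N m; "tcp_pos": TCP position; "orientation": TCP orientation; "contact_force": force on the tool from outside, world axes, zero at the start; "moment": the same for the moment, N m; "grip_width": finger opening in m.
Only numpy, scipy, OpenCV 4.12 (cv2) and the standard library are available. Lean on these libraries where they do the work, as an engineer would, in place of code of your own. Each camera call takes 0.05 s, during which the arm holds its last target. There are 200 camera calls.

### The job

Load the label dispenser for the next shift: first swing its brake lever right back to released, then thread all the label cartridges on the table onto the rod one at a time in order of width, the widest first, nearest the flange, and push the end cap fully home on the rod's end. Finally set the brake lever to 45 degrees (the thick mark), and leave everything else on the table as it is.

Things in the scene. Friction and masses are not known exactly. Their poses are not given: they have to be found in the camera images.
- dispenser: The label dispenser: a grey steel box (130 x 150 mm, 112 mm high) fixed on the table, with a bare round steel rod, 14 mm thick and 246 mm long, standing out level from a round flange (68 mm across) on one side, 100 mm above the table. Origin on the table under the flange's face.
- rod_root (a point): Point on the rod's axis at the face of the flange (within 1 mm), 100 mm above the table. The rod points along this frame's -y; z is up. The rod's last 8 mm taper to 8 mm thick; nothing stands under it. Between the flange and the seated cap there are 210 mm of rod; all four cartridges together take up 192 mm.
- rod_tip (a point): The centre of the rod's free end, 246 mm from rod_root along its -y, 100 mm above the table (same axes as rod_root).
- brake (a joint): Angle (rad) of the brake lever on top of the dispenser box, which turns level about an upright hinge: 0 = released, against its stop, pointing along rod_root's -x (roughly towards the robot); it grows clockwise seen from above, towards rod_root's +y (away from the rod), to the stop at 1.5. The thick white mark is at 45 degrees (0.785), thin marks at 0 and 90. It stays where it is left; about 1.5 N at the grip moves it.
- brake_hinge (a point): Point on the lever's upright hinge axis, level with brake_grip.
- brake_grip (a point): Grip of the brake lever: an upright black round post, 14 mm thick, on the free end of the lever arm, 85 mm from the hinge axis. This point is on the post's axis, about 155 mm above the table and 16 mm below the post's top; the arm's upper face lies 29 mm below this point.
- cart_a_mid (a point): Centre of the widest label cartridge: a white plastic block, 60 x 60 mm across and 66 mm wide along its own y, with a 36 mm square hole right through along y in the middle; it stands on the table with z up and the hole level, y roughly along the world's y (within about 0.3 rad at the start). Walls 12 mm thick; it may be put on the rod either way round. Loose, 159 g or so. Not every cartridge is there each time.
- cart_b_mid (a point): Centre of the second widest label cartridge: a white plastic block, 60 x 60 mm across and 54 mm wide along its own y, with a 36 mm square hole right through along y in the middle; it stands on the table with z up and the hole level, y roughly along the world's y (within about 0.3 rad at the start). Walls 12 mm thick; it may be put on the rod either way round. Loose, 141 g or so. Not every cartridge is there each time.
- cart_c_mid (a point): Centre of the third widest label cartridge: a white plastic block, 60 x 60 mm across and 42 mm wide along its own y, with a 36 mm square hole right through along y in the middle; it stands on the table with z up and the hole level, y roughly along the world's y (within about 0.3 rad at the start). Walls 12 mm thick; it may be put on the rod either way round. Loose, 123 g or so. Not every cartridge is there each time.
- cart_d_mid (a point): Centre of the narrowest label cartridge: a white plastic block, 60 x 60 mm across and 30 mm wide along its own y, with a 36 mm square hole right through along y in the middle; it stands on the table with z up and the hole level, y roughly along the world's y (within about 0.3 rad at the start). Walls 12 mm thick; it may be put on the rod either way round. Loose, 105 g or so. Not every cartridge is there each time.
- cap_mid (a point): Centre of the end cap: a black plastic cube, 50 mm on every side, with a blind square socket 18 mm wide and 36 mm deep in its +y face for the rod's end (14 mm); z up, standing on the table, its +y pointing roughly along the world's +y (within about 0.3 rad at the start). Fully home, the rod's end touches the socket's bottom, and this point lies 11 mm inward of rod_tip (235 mm from rod_root). It may sag a little there. About 70 g.
- bowl: Bystander, not to be disturbed: steel bowl. Origin at the underside (as it stands, or at its middle).
- jar: Bystander, not to be disturbed: amber glass jar with a white lid, 100 mm tall. Origin at the underside (as it stands, or at its middle).
- can: Bystander, not to be disturbed: steel can, 110 mm tall. Origin at the underside (as it stands, or at its middle).
- spatula: Bystander, not to be disturbed: spatula, 200 mm long, lying flat. Origin under about its middle.
- marker: Bystander, not to be disturbed: black marker, 120 mm long, lying. Origin at the underside (as it stands, or at its middle).
- deli: Bystander, not to be disturbed: white plastic tub, 60 mm tall. Origin at the underside (as it stands, or at its middle).

How it is judged:
By the outcome, as a careful person would: the job done as asked, in the order asked, and still so for the second after the job is handed in, with the robot touching nothing.
Of cart_a, cart_b, cart_c, cart_d only 3 to 4 are there at a start; the rules pass over those that are not, and their reading is None.
At some moment in a run one of cart_a, cart_b, cap may be knocked a few centimetres aside while the robot is not near it.
It also fails if it takes over 210 s, if anything falls off the work surface, if the arm or the gripper's body presses on something with over 40 N, if the wrist force passes 120 N, or if a joint passes its speed limit or range.

## Working session

There is one attempt and no reset: what is moved stays moved. The work goes in short steps, Python scripts to look and compute and a shell command to move; the robot and the scene stay as the last step left them, time stands still between calls to the robot, and variables do not carry over. Pictures are saved under pics/ and viewed, about 12 in all and at most 16, crops included, and the job is handed in when it is done.

```bash
ls; mkdir -p pics; python3 - <<'E'
from bench import r, viewer, nets
import cv2, numpy as np
o=r.get_obs(); print({k:np.round(v,3).tolist() for k,v in o.items()})
ims=[]
for c in ("scene","top"):
    p,d=viewer.grab_frame(c); ims.append(p)
    cal=viewer.calibration(c); print(c,np.round(cal["mtx"],1).tolist(),np.round(cal["distortion"],3),np.round(cal["world_to_cam"],3).tolist())
    cv2.imwrite(f"pics/{c}0.png",cv2.resize(p[:,:,::-1],(800,600)))
    for n in ("dispenser","brake_grip","cart_a_mid","cap_mid","bowl","jar","can","spatula","marker","deli"):
        print(c,n,[(round(x["score"],2),np.round(x["location"],3).tolist()) for x in nets.look_for(n,c)])
E
```

```text
pics
{'clock': 0.0, 'joints': [-1.29, 0.478, 0.022, 1.556, -0.012, 1.109, -0.083], 'qvel': [0.0, -0.0, -0.002, 0.0, 0.001, 0.001, -0.001], 'tau': [-0.0, -59.646, 1.608, -28.119, 0.013, 0.01, 0.0], 'tcp_pos': [0.256, 0.624, 0.23], 'orientation': [0.304, 1.549, -0.306], 'contact_force': [-0.415, 0.187, -0.642], 'moment': [0.018, -0.044, 0.002], 'grip_width': 0.085}
scene [[406.2, 0.0, 250.7], [0.0, 406.2, 191.1], [0.0, 0.0, 1.0]] [-0.126  0.     0.     0.     0.   ] [[0.374, 0.928, -0.012, -0.201], [-0.548, 0.231, 0.804, 0.227], [0.748, -0.294, 0.595, -1.478], [0.0, 0.0, 0.0, 1.0]]
scene dispenser [(0.9, [0.58, 0.273, 0.102])]
scene brake_grip [(0.71, [0.557, 0.347, 0.126])]
scene cart_a_mid [(0.55, [0.612, -0.132, 0.046])]
scene cap_mid [(0.55, [0.608, -0.365, 0.014])]
scene bowl [(0.78, [0.744, -0.101, 0.03])]
scene jar [(0.75, [0.776, -0.262, 0.08])]
scene can [(0.67, [0.416, 0.333, 0.103])]
scene spatula [(0.96, [0.4, 0.07, 0.002])]
scene marker [(0.52, [0.608, -0.366, 0.014])]
scene deli [(0.64, [0.75, 0.063, 0.039]), (0.61, [0.587, 0.27, 0.102]), (0.57, [0.555, 0.35, 0.125])]
top [[450.1, 0.0, 256.9], [0.0, 450.1, 191.3], [0.0, 0.0, 1.0]] [-0.041  0.     0.     0.     0.   ] [[0.02, -1.0, 0.021, -0.028], [0.996, 0.022, 0.09, -0.58], [-0.091, 0.02, 0.996, -1.299], [0.0, 0.0, 0.0, 1.0]]
top dispenser [(0.56, [0.539, 0.287, 0.11]), (0.23, [0.405, 0.097, 0.005])]
top brake_grip [(0.89, [0.553, 0.345, 0.126])]
top cart_a_mid [(0.65, [0.591, -0.12, 0.06])]
top cap_mid [(0.77, [0.424, -0.335, 0.05])]
top bowl [(0.91, [0.766, -0.106, 0.023])]
top jar []
top can [(0.82, [0.402, 0.332, 0.107])]
top spatula [(0.92, [0.401, 0.099, 0.006])]
top marker [(0.72, [0.602, -0.36, 0.017])]
top deli [(0.87, [0.767, 0.062, 0.008])]
```

View pics/top0.png

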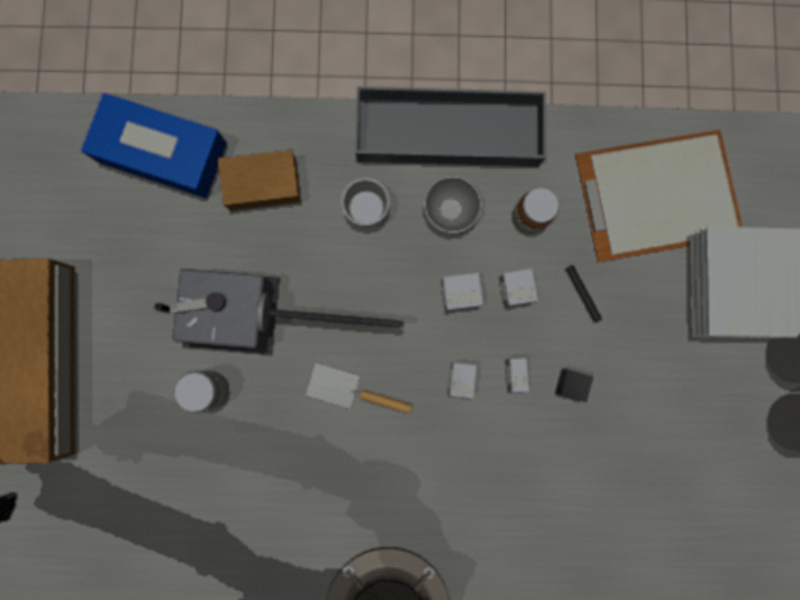

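View pics/scene0.png

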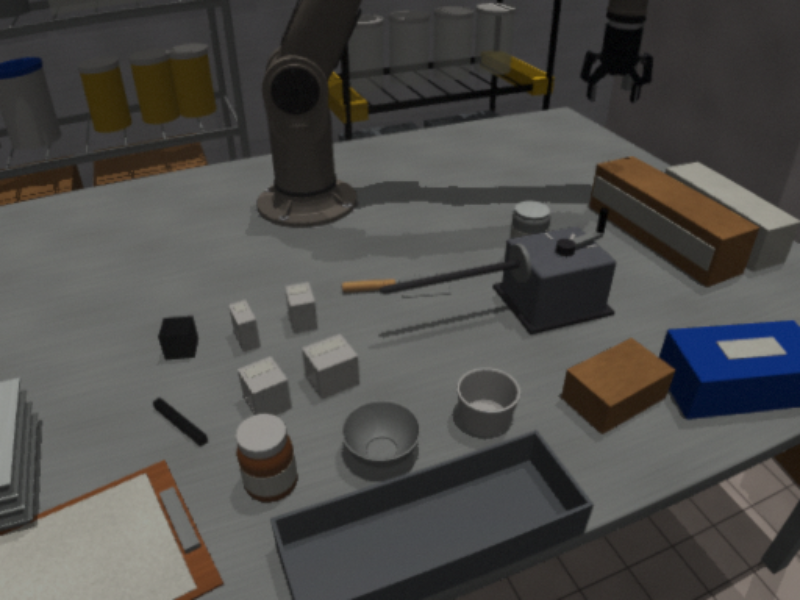

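Top view (800×600): four cartridges at about (463,292), (519,288), (463,380) and (518,375), the cap at (574,385), the rod from (270,313) to (402,324), and the lever from hinge (216,302) to grip (162,307), so the brake is near 90°. The scene view agrees. Next I measure from depth.

```bash
cat > h.py <<'E'
from bench import r, viewer, nets
import cv2, numpy as np
from scipy.spatial.transform import Rotation as R
np.set_printoptions(precision=4,suppress=True)
def cloud(c, save=None):
    cal=viewer.calibration(c); p,d=viewer.grab_frame(c)
    if save: cv2.imwrite(f"pics/{save}.png",p[:,:,::-1])
    H,W=d.shape; u,v=np.meshgrid(np.arange(W),np.arange(H))
    q=cv2.undistortPoints(np.stack([u,v],-1).reshape(-1,1,2).astype(float),cal["mtx"],np.array(cal["distortion"]))[:,0]
    z=d.reshape(-1); P=np.c_[q[:,0]*z,-q[:,1]*z,-z,np.ones(z.size)]
    X=(P@np.linalg.inv(cal["world_to_cam"]).T)[:,:3]; X[z==0]=np.nan
    return X.reshape(H,W,3),p,d
def blobs(X,z0,z1,box,minpx=15):
    x,y,z=X[...,0],X[...,1],X[...,2]
    m=(z>z0)&(z<z1)&(x>box[0])&(x<box[1])&(y>box[2])&(y<box[3])
    n,l,s,_=cv2.connectedComponentsWithStats(m.astype(np.uint8))
    out=[]
    for i in range(1,n):
        if s[i,4]<minpx: continue
        Q=X[l==i]; (cx,cy),(w,h),a=cv2.minAreaRect(Q[:,:2].astype(np.float32))
        out.append((cx,cy,w,h,a,np.median(Q[:,2]),s[i,4]))
    return out
def obs():
    o=r.get_obs(); M=R.from_rotvec(o["orientation"]).as_matrix()
    return o,M
def go(target,yaw=None):
    """mm in tool axes to take TCP to target; yaw=wanted angle of tool y in world xy (mod pi)"""
    o,M=obs(); t=M.T@(np.array(target)-o["tcp_pos"])*1000
    s=""
    if yaw is not None:
        cur=np.arctan2(M[1,1],M[0,1]); e=(yaw-cur+np.pi/2)%np.pi-np.pi/2
        s=f"turn about tool x {-e:.3f}"
    print("tool mm",np.round(t,1),s)
E
python3 - <<'E'
from h import *
o,M=obs(); print("tool axes cols\n",M)
X,p,d=cloud("top")
for b in blobs(X,0.035,0.075,(0.35,0.68,-0.42,-0.03)): print(np.round(b,4))
# rod
x,y,z=X[...,0],X[...,1],X[...,2]
m=(z>0.085)&(z<0.12)&(y>-0.06)&(y<0.195)&(x>0.4)&(x<0.6)
Q=X[m]; print("rod",len(Q))
for yy in np.arange(-0.06,0.2,0.02):
    q=Q[(Q[:,1]>=yy)&(Q[:,1]<yy+0.02)]
    if len(q): print(round(yy,2),len(q),q.mean(0),np.ptp(q[:,0]))
print("tip y",Q[:,1].min())
m=(z>0.118)&(z<0.2)&(y>0.15)&(y<0.42)&(x>0.45)&(x<0.7)
Q=X[m]; print("lever",len(Q)); print(Q[np.argsort(Q[:,1])][::8])
m=(z>0.105)&(z<0.118)&(y>0.15)&(y<0.42)&(x>0.44)&(x<0.7)
print("box",cv2.minAreaRect(X[m][:,:2].astype(np.float32)))
E
```

```text
tool axes cols
 [[-0.      0.3791  0.9254]
 [ 0.0001  0.9254 -0.3791]
 [-1.      0.     -0.    ]]
[  0.6048  -0.233    0.0601   0.0567  10.2569   0.0598 412.    ]
[  0.5948  -0.1256   0.0605   0.0675   8.1334   0.0602 494.    ]
[  0.4422  -0.2312   0.0586   0.0315   4.0948   0.06   242.    ]
[  0.4308  -0.1283   0.0423   0.06    84.3888   0.06   324.    ]
[  0.4246  -0.3417   0.0523   0.05    74.7416   0.0498 323.    ]
rod 385
-0.02 27 [ 0.5292 -0.008   0.1057] 0.011305578454999354
0.0 36 [0.5305 0.0093 0.1044] 0.014003170599460657
0.02 40 [0.5313 0.0301 0.1052] 0.011413878152349066
0.04 35 [0.5333 0.0507 0.1054] 0.013934947020700972
0.06 35 [0.534  0.0701 0.1062] 0.013626277331858172
0.08 35 [0.5356 0.0895 0.1051] 0.011450054534214438
0.1 40 [0.5368 0.1098 0.1058] 0.01389324170126327
0.12 36 [0.5376 0.1306 0.1051] 0.011181001794082435
0.14 36 [0.54   0.1499 0.1052] 0.011899850627995812
0.16 36 [0.5407 0.1694 0.1066] 0.01403903069891499
0.18 29 [0.5417 0.1872 0.1054] 0.011522937032720004
tip y -0.015583018952372634
lever 409
[[0.5729 0.2235 0.119 ]
 [0.5482 0.2254 0.1183]
 [0.5367 0.
[... 599 characters left out ...]
.3288 0.1191]
 [0.5639 0.3322 0.1306]
 [0.548  0.3355 0.1255]
 [0.548  0.3385 0.1245]
 [0.5615 0.3418 0.1248]
 [0.5583 0.3457 0.1298]
 [0.5477 0.3491 0.1254]
 [0.5503 0.3518 0.1258]
 [0.5527 0.3566 0.1287]
 [0.5469 0.3606 0.1328]
 [0.5503 0.3634 0.1233]
 [0.5582 0.366  0.1251]
 [0.5442 0.3696 0.1292]
 [0.5444 0.3734 0.1254]
 [0.5551 0.376  0.1279]
 [0.55   0.3803 0.1216]
 [0.5413 0.3836 0.1274]
 [0.5439 0.3861 0.1284]
 [0.547  0.3883 0.1566]
 [0.5439 0.3889 0.1282]
 [0.5487 0.3895 0.1356]
 [0.5398 0.3913 0.1459]
 [0.5514 0.3931 0.1669]
 [0.5486 0.3951 0.1685]
 [0.5487 0.4013 0.1659]]
box ((0.5475923418998718, 0.2683730125427246), (0.23246419429779053, 0.13029535114765167), 86.51627349853516)
```

```bash
python3 -m pendant '[85,0,-12.7,44.6,0, 85,0,-12.7,44.6,0, 85,0,-12.7,44.6,0, 85,0,-12.7,44.6,0, 85,0,-12.7,44.6,0, 85,0,-12.7,44.6,0, 85,0,-12.7,44.6,0, 85,0,-12.7,44.6,0, 85,0,0,0,0.155, 85,0,0,0,0.155, 85,0,0,0,0.155, 85,0,0,0,0]' 30
python3 - <<'E'
from h import *
X,p,d=cloud("wrist","w1")
x,y,z=X[...,0],X[...,1],X[...,2]
m=(z>0.16)&(z<0.178)&(abs(x-0.548)<0.05)&(abs(y-0.39)<0.05)
print(m.sum(),X[m].mean(0) if m.any() else None)
m=(z>0.115)&(z<0.15)&(abs(x-0.563)<0.06)&(abs(y-0.31)<0.04)
print(m.sum(),[np.round(b,4) for b in blobs(X,0.132,0.15,(0.5,0.62,0.25,0.36))])
print([ (x['score'],np.round(x['location'],4)) for x in nets.look_for("brake_grip","wrist")])
go((0.548,0.3945,0.136),0.716)
E
```

```text
clock: 2.65
tcp_pos: [0.5474, 0.3955, 0.2313]
orientation: [0.665, 1.466, -0.666]
contact_force: [0.0, 0.3, -0.0]
grip_width: 0.0849
269 [0.5437 0.3983 0.1695]
1082 []
[(0.6, array([0.5526, 0.3455, 0.1277]))]
tool mm [95.3 -0.2  1.1] turn about tool x 0.004
```

View pics/w1.png

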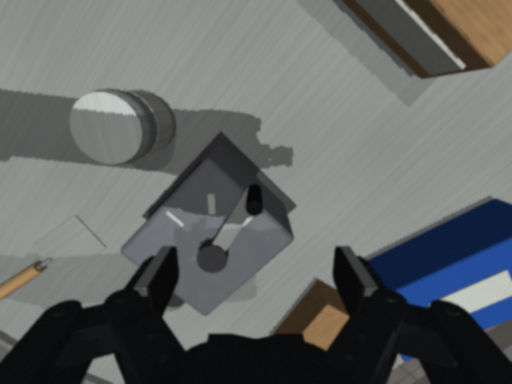

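Wrist view: post top at (255,190), hub at (212,258), thick mark at (211,203), and a thin mark at (175,217). I'll get the hinge from the hub pixel and the post's mean from the depth.

```bash
python3 - <<'E'
from h import *
X,p,d=cloud("wrist")
print("hub",X[252:265:4,205:220:5].reshape(-1,3).mean(0), "marks",X[203,211],X[217,175],"post",X[178:186,255])
g=(0.5455,0.397,0.136); go(g,0.716)
E
```

```text
hub [0.5575 0.3135 0.1291] marks [0.5225 0.355  0.1122] [0.5039 0.3183 0.1128] post [[0.5548 0.3868 0.0208]
 [0.5547 0.387  0.0266]
 [0.5547 0.387  0.0319]
 [0.5549 0.3868 0.0357]
 [0.5547 0.3869 0.0413]
 [0.5547 0.387  0.0464]
 [0.541  0.4026 0.1232]
 [0.5409 0.4027 0.1273]]
tool mm [95.3 -0.4 -2.5] turn about tool x 0.004
```

```bash
python3 -m pendant '[85,32,0,-2.5,0, 85,32,0,0,0, 85,31,0,0,0, 85,0,0,0,0, 0,0,0,0,0, 0,0,0,0,0, 0,0,0,0,0, 0,0,0,0,0, 0,0,0,0,0, 0,0,0,0,0]' 30
python3 - <<'E'
from h import *
o,M=obs(); print(o["contact_force"],o["grip_width"],M)
h=np.array([0.5575,0.313]); p=o["tcp_pos"][:2]; u=np.array([-.998,.064]); v=np.array([.064,.998])
rel=p-h; L=np.hypot(*rel); f=np.arctan2(rel@v,rel@u); print("L,phi",L,f)
fs=np.linspace(f,-0.05,13); P=[h+L*(np.cos(a)*u+np.sin(a)*v) for a in fs]
for a,b in zip(P,P[1:]): print(np.round((M.T@np.r_[b-a,0]*1000)[1:],1))
E
```

```text
clock: 4.05
tcp_pos: [0.5461, 0.3972, 0.1369]
orientation: [0.667, 1.466, -0.667]
contact_force: [-1.6, -1.4, 5.8]
grip_width: 0.0133
[-1.609  -1.3892  5.8194] 0.013264580270127866 [[ 0.0004  0.7539  0.657 ]
 [ 0.0003  0.657  -0.7539]
 [-1.      0.0005  0.    ]]
L,phi 0.08500946182529512 1.3722771582139854
[-8.7 -5. ]
[-9.3 -4. ]
[-9.7 -2.8]
[-9.9 -1.7]
[-10.1  -0.5]
[-10.    0.7]
[-9.9  1.9]
[-9.6  3. ]
[-9.2  4.2]
[-8.6  5.2]
[-7.9  6.2]
[-7.2  7.1]
```

```bash
python3 -m pendant '[0,0,-8.7,-5,0, 0,0,-9.3,-4,0, 0,0,-9.7,-2.8,0, 0,0,-9.9,-1.7,0, 0,0,-10.1,-0.5,0, 0,0,-10,0.7,0, 0,0,-9.9,1.9,0, 0,0,-9.6,3,0, 0,0,-9.2,4.2,0, 0,0,-8.6,5.2,0, 0,0,-7.9,6.2,0, 0,0,-7.2,7.1,0, 0,0,0,0,0, 0,0,0,0,0]'
python3 - <<'E'
from h import *
o,M=obs(); print(o["contact_force"],o["grip_width"])
h=np.array([0.5575,0.313]); p=o["tcp_pos"][:2]; u=np.array([-.998,.064]); v=np.array([.064,.998])
rel=p-h; print("L,phi",np.hypot(*rel),np.arctan2(rel@v,rel@u))
E
```

```text
clock: 5.8
tcp_pos: [0.4725, 0.3201, 0.1369]
orientation: [0.671, 1.467, -0.657]
contact_force: [4.9, 18.9, -3.4]
grip_width: 0.0131
[ 4.9385 18.895  -3.4199] 0.013076833840043671
L,phi 0.08527087398757448 0.018930879114393753
```

```bash
python3 -m pendant '[85,0,0,0,0, 85,0,0,0,0, 85,0,0,0,0, 85,0,0,0,0, 85,-30,0,0,0, 85,-60,0,0,0, 85,-30,0,0,0, 85,0,0,0,0.14, 85,0,0,0,0.14, 85,0,0,0,0.145, 85,0,0,0,0.145, 85,0,0,0,0]'
python3 - <<'E'
from h import *
X,p,d=cloud("top")
for b in blobs(X,0.035,0.075,(0.35,0.68,-0.42,-0.03)): print(np.round(b,4))
print("post",[np.round(b,4) for b in blobs(X,0.15,0.18,(0.42,0.6,0.25,0.42),3)])
go((0.5948,-0.1256,0.2),0.142)
E
```

```text
clock: 7.3
tcp_pos: [0.4721, 0.3138, 0.2562]
orientation: [1.099, 1.275, -1.1]
contact_force: [-0.0, 0.1, -0.2]
grip_width: 0.085
[  0.6047  -0.2331   0.0601   0.056   10.2524   0.0603 413.    ]
[  0.5947  -0.126    0.0602   0.0671   8.3871   0.0601 495.    ]
[  0.4422  -0.2312   0.0581   0.0316   2.9131   0.0599 239.    ]
[  0.431   -0.1283   0.0427   0.0603  85.2921   0.0599 324.    ]
[  0.4245  -0.3416   0.0516   0.0499  74.2293   0.0499 325.    ]
post [array([ 0.4746,  0.3152,  0.0106,  0.012 ,  3.5609,  0.1693, 29.    ])]
tool mm [ 56.3  55.7 452.9] turn about tool x 0.008
```

```bash
python3 -m pendant '[85,0,7,56.6,0, 85,0,7,56.6,0, 85,0,7,56.6,0, 85,0,7,56.6,0, 85,0,7,56.6,0, 85,0,7,56.6,0, 85,0,7,56.6,0, 85,0,7,56.6,0, 85,40,0,0,0, 85,30,0,0,0.008, 85,0,0,0,0]'
python3 - <<'E'
from h import *
X,p,d=cloud("wrist","w2")
for b in blobs(X,0.045,0.075,(0.5,0.68,-0.3,-0.03)): print(np.round(b,4))
go((0.595,-0.126,0.013),0.146)
E
```

```text
clock: 8.72
tcp_pos: [0.5922, -0.1253, 0.1841]
orientation: [1.103, 1.277, -1.108]
contact_force: [-0.1, -0.2, 0.3]
grip_width: 0.0848
[   0.594    -0.1249    0.0601    0.067     8.3444    0.0597 3686.    ]
[   0.604    -0.2317    0.0599    0.056    10.044     0.0594 2372.    ]
tool mm [172.9   1.7   0.6] turn about tool x -0.005
```

```bash
python3 -m pendant '[85,50,1.7,0.6,0, 85,50,0,0,0, 85,45,0,0,0, 85,26,0,0,0, 85,0,0,0,0, 0,0,0,0,0, 0,0,0,0,0, 0,0,0,0,0, 0,0,0,0,0, 0,-20,0,0,0, 0,-50,0,0,0, 0,0,0,0,0.105, 0,0,0,0,0.105, 0,0,0,0,0, 0,0,0,0,0]' 45
python3 - <<'E'
from h import *
o,M=obs();print(o["contact_force"],o["grip_width"])
yr=-0.080
go((0.5297+0.064*yr,yr,0.083),-0.064)
E
```

```text
clock: 10.65
tcp_pos: [0.5959, -0.1259, 0.0859]
orientation: [1.26, 1.176, -1.259]
contact_force: [0.4, -0.6, -1.4]
grip_width: 0.0596
[ 0.4195 -0.6497 -1.3691] 0.05957776262191514
tool mm [  2.9 -74.3 -40.8] turn about tool x -0.005
```

```bash
python3 -m pendant '[0,0,-37,-20.4,-0.005, 0,0,-37.3,-20.4,0, 0,0,0,0,0, 0,0,0,-25,0, 0,0,0,-25,0, 0,0,0,-25,0, 0,0,0,0,0]'
python3 - <<'E'
from h import *
o,M=obs();print(o["contact_force"],o["moment"],o["grip_width"])
p,d=viewer.grab_frame("scene"); cv2.imwrite("pics/s3.png",cv2.resize(p[150:300,170:400,::-1],None,fx=3,fy=3))
yr=0.197
go((0.5297+0.064*yr,yr,0.086),-0.064)
E
```

```text
clock: 11.52
tcp_pos: [0.5305, -0.0034, 0.0855]
orientation: [1.255, 1.179, -1.253]
contact_force: [-0.2, -0.0, -2.3]
grip_width: 0.0597
[-0.2229 -0.0057 -2.2504] [-0.0399  0.0143  0.0188] 0.05972758606394357
tool mm [  -0.5   -0.8 -202.5] turn about tool x 0.000
```

View pics/s3.png

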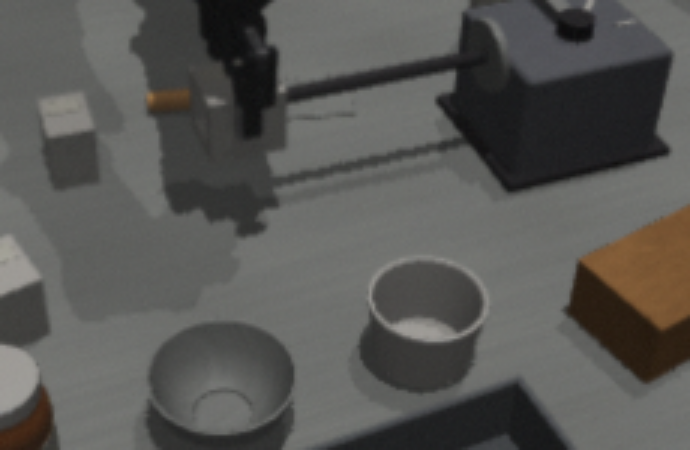

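Picture: the cartridge at (240,110) is threaded on the rod, and there is no side force.

```bash
python3 -m pendant '[0,0,-0.8,-30,0, 0,0,0,-35,0, 0,0,0,-35,0, 0,0,0,-35,0, 0,0,0,-30,0, 0,0,0,-20,0, 0,0,0,-6,0, 0,0,0,-4,0, 0,0,0,0,0]'; python3 -m pendant '[0,0,0,-3,0, 0,0,0,-3,0, 0,0,0,-2,0, 0,0,0,0,0]'
```

```text
clock: 12.7
tcp_pos: [0.5416, 0.1882, 0.0853]
orientation: [1.258, 1.176, -1.259]
contact_force: [-1.5, -0.6, -1.7]
grip_width: 0.0598
clock: 13.2
tcp_pos: [0.5418, 0.1945, 0.0853]
orientation: [1.256, 1.175, -1.261]
contact_force: [-1.3, -5.6, 1.9]
grip_width: 0.0595
```

```bash
python3 -m pendant '[0,0,0,1,0, 0,4,0,0,0, 0,4,0,0,0, 0,2,0,0,0, 0,0,0,0,0]'; python3 -m pendant '[70,0,0,0,0, 78,0,0,0,0, 85,0,0,0,0, 85,0,0,0,0, 85,0,0,0,0, 85,-25,0,0,0, 85,-50,0,0,0, 85,-60,0,0,0, 85,0,0,0,0]'
python3 - <<'E'
from h import *
X,p,d=cloud("top")
for b in blobs(X,0.035,0.075,(0.35,0.68,-0.42,-0.03)): print(np.round(b,4))
X,p,d=cloud("wrist","w4")
for b in blobs(X,0.108,0.13,(0.45,0.65,0.05,0.225)): print(np.round(b,4))
go((0.6045,-0.2325,0.2),0.178)
E
```

```text
clock: 13.82
tcp_pos: [0.542, 0.1945, 0.0765]
orientation: [1.257, 1.176, -1.259]
contact_force: [-4.2, -6.7, 13.8]
grip_width: 0.0597
clock: 14.95
tcp_pos: [0.545, 0.197, 0.215]
orientation: [1.265, 1.175, -1.25]
contact_force: [0.1, -0.1, -0.9]
grip_width: 0.085
[  0.6049  -0.2324   0.0607   0.0561   9.7089   0.0602 414.    ]
[  0.4423  -0.2312   0.0586   0.031    4.1501   0.0602 242.    ]
[  0.4309  -0.128    0.0425   0.0597  84.223    0.0602 324.    ]
[  0.4246  -0.3417   0.0522   0.0503  74.383    0.05   328.    ]
[   0.5417    0.1948    0.0636    0.0602   86.4921    0.1187 4060.    ]
tool mm [ 10.2  90.6 424. ] turn about tool x -0.244
```

View pics/w4.png

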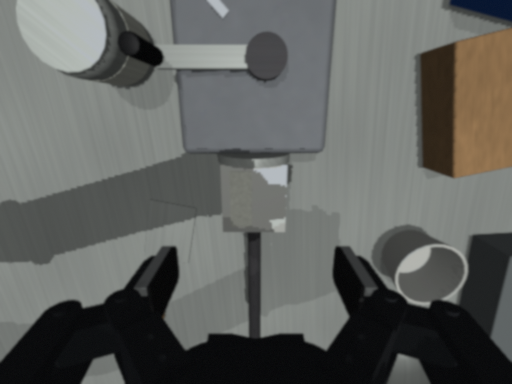

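A hangs squarely against the flange (pixels 220–290 × 160–230), and the lever is released. Next is B.

```bash
python3 -m pendant '[85,0,11.3,53,0, 85,0,11.3,53,0, 85,0,11.3,53,0, 85,0,11.3,53,0, 85,0,11.3,53,0, 85,0,11.3,53,0, 85,0,11.3,53,0, 85,0,11.3,53,0, 85,10,0,0,-0.12, 85,20,0,0,-0.124, 85,0,0,0,0]'
python3 - <<'E'
from h import *
X,p,d=cloud("wrist")
for b in blobs(X,0.045,0.075,(0.5,0.68,-0.32,-0.03)): print(np.round(b,4)); go((b[0],b[1],0.016),np.radians(b[4]))
E
```

```text
clock: 16.42
tcp_pos: [0.6021, -0.232, 0.177]
orientation: [1.077, 1.293, -1.081]
contact_force: [0.3, -0.3, 0.5]
grip_width: 0.0849
[   0.604    -0.2313    0.06      0.0541   10.5538    0.0597 3168.    ]
tool mm [162.4   1.8  -0.5] turn about tool x -0.009
```

```bash
python3 -m pendant '[85,50,1.8,-0.5,-0.009, 85,50,0,0,0, 85,40,0,0,0, 85,22,0,0,0, 85,0,0,0,0, 0,0,0,0,0, 0,0,0,0,0, 0,0,0,0,0, 0,0,0,0,0, 0,-20,0,0,0, 0,-50,0,0,0, 0,0,0,0,0.124, 0,0,0,0,0.124, 0,0,0,0,0, 0,0,0,0,0]'
python3 - <<'E'
from h import *
o,M=obs();print(o["contact_force"],o["grip_width"])
yr=-0.080
go((0.5297+0.064*yr,yr,0.086),-0.064)
E
```

```text
clock: 18.35
tcp_pos: [0.6059, -0.2318, 0.0888]
orientation: [1.252, 1.181, -1.252]
contact_force: [-0.2, -0.1, -1.5]
grip_width: 0.0599
[-0.1878 -0.069  -1.5284] 0.05987240944266342
tool mm [   2.8  -90.  -146.8] turn about tool x 0.005
```

```bash
python3 -m pendant '[0,0,-30,-49,0.005, 0,0,-30,-49,0, 0,0,-30,-48.8,0, 0,0,0,0,0, 0,0,0,-25,0, 0,0,0,-25,0, 0,0,0,0,0]'
python3 - <<'E'
from h import *
yr=0.12
go((0.5297+0.064*yr,yr,0.087),-0.064)
E
```

```text
clock: 19.23
tcp_pos: [0.5296, -0.0284, 0.0885]
orientation: [1.256, 1.179, -1.254]
contact_force: [-0.3, -0.8, -0.9]
grip_width: 0.0598
tool mm [   1.6   -1.4 -148.6] turn about tool x 0.002
```

```bash
python3 -m pendant '[0,0.5,-1.4,-25,0, 0,0,0,-30,0, 0,0,0,-35,0, 0,0,0,-30,0, 0,0,0,-25,0, 0,0,0,0,0, 0,0,0,-5,0, 0,0,0,-4,0, 0,0,0,0,0]'; python3 -m pendant '[0,0,0,-3,0, 0,0,0,-3,0, 0,0,0,0,0]'
```

```text
clock: 20.35
tcp_pos: [0.5376, 0.1236, 0.0878]
orientation: [1.258, 1.177, -1.258]
contact_force: [0.2, 0.1, -2.2]
grip_width: 0.0597
clock: 20.72
tcp_pos: [0.5379, 0.1304, 0.0878]
orientation: [1.257, 1.178, -1.257]
contact_force: [-0.0, 0.6, -0.8]
grip_width: 0.0596
```

```bash
python3 -m pendant '[0,0,0,-3,0, 0,0,0,-2,0, 0,0,0,0,0]'
```

```text
clock: 21.1
tcp_pos: [0.5383, 0.135, 0.0878]
orientation: [1.258, 1.177, -1.258]
contact_force: [0.7, 0.0, -1.9]
grip_width: 0.0596
```

```bash
python3 -m pendant '[0,0,0,-1.5,0, 0,0,0,-1.5,0, 0,0,0,0,0]';  python3 -m pendant '[0,4,0,0,0, 0,4,0,0,0, 0,2,0,0,0, 0,0,0,0,0]'
```

```text
clock: 21.48
tcp_pos: [0.5382, 0.135, 0.0878]
orientation: [1.257, 1.174, -1.261]
contact_force: [-0.8, -8.6, 1.3]
grip_width: 0.0594
clock: 21.98
tcp_pos: [0.5385, 0.135, 0.0792]
orientation: [1.258, 1.175, -1.26]
contact_force: [-5.7, -8.0, 16.8]
grip_width: 0.0596
```

Contact at 8.6 N, so B is seated. Release, then go to C.

```bash
python3 -m pendant '[70,0,0,0,0, 78,0,0,0,0, 85,0,0,0,0, 85,0,0,0,0, 85,0,0,0,0, 85,-25,0,0,0, 85,-50,0,0,0, 85,-50,0,0,0, 85,0,0,0,0]'
python3 - <<'E'
from h import *
X,p,d=cloud("top")
for b in blobs(X,0.035,0.075,(0.35,0.68,-0.42,-0.03)): print(np.round(b,4))
X,p,d=cloud("wrist")
for b in blobs(X,0.108,0.13,(0.45,0.65,0.05,0.225)): print(np.round(b,4))
go((0.431,-0.128,0.2),-0.09)
E
```

```text
clock: 23.1
tcp_pos: [0.541, 0.1384, 0.2065]
orientation: [1.264, 1.175, -1.251]
contact_force: [-0.5, 0.5, -0.6]
grip_width: 0.0853
[  0.4423  -0.2316   0.059    0.0322   5.2661   0.0597 242.    ]
[  0.431   -0.1281   0.0428   0.0602  85.2358   0.06   322.    ]
[  0.4247  -0.3417   0.0517   0.0501  74.4111   0.05   325.    ]
[   0.5401    0.1681    0.1174    0.0601   86.4682    0.1188 9189.    ]
tool mm [  2.6 -89.6 272.7] turn about tool x 0.024
```

```bash
python3 -m pendant '[85,0,-17.9,54.5,0, 85,0,-17.9,54.5,0, 85,0,-17.9,54.5,0, 85,0,-17.9,54.5,0, 85,0,-18,54.5,0, 85,25,0,0,0.024, 85,0,0,0,0, 85,0,0,0,0]'
python3 - <<'E'
from h import *
X,p,d=cloud("wrist")
for b in blobs(X,0.045,0.075,(0.36,0.52,-0.2,-0.03)): print(np.round(b,4)); go((b[0],b[1],0.018),np.radians(b[4]-90 if b[4]>45 else b[4]))
E
```

```text
clock: 24.2
tcp_pos: [0.431, -0.1276, 0.1776]
orientation: [1.273, 1.167, -1.275]
contact_force: [0.2, -0.3, -0.2]
grip_width: 0.0851
[   0.4302   -0.1272    0.0426    0.06     84.7826    0.0597 2512.    ]
tool mm [159.9  -1.2  -0.3] turn about tool x 0.003
```

```bash
python3 -m pendant '[85,50,-0.5,-0.3,0, 85,50,0,0,0, 85,40,0,0,0, 85,20,0,0,0, 85,0,0,0,0, 0,0,0,0,0, 0,0,0,0,0, 0,0,0,0,0, 0,0,0,0,0, 0,-20,0,0,0, 0,-50,0,0,-0.026, 0,0,0,0,0, 0,0,0,0,0]'
python3 - <<'E'
from h import *
o,M=obs();print(o["contact_force"],o["grip_width"])
yr=-0.075
go((0.5297+0.064*yr,yr,0.088),-0.064)
E
```

```text
clock: 25.88
tcp_pos: [0.4306, -0.127, 0.0879]
orientation: [1.257, 1.179, -1.255]
contact_force: [-0.9, 0.5, -2.4]
grip_width: 0.0597
[-0.8777  0.5383 -2.4326] 0.059744231755459794
tool mm [ -0.   90.9 -57.9] turn about tool x 0.001
```

```bash
python3 -m pendant '[0,0,45.5,-28.9,0, 0,0,45.4,-29,0, 0,0,0,0,0, 0,0,0,-25,0, 0,0,0,-25,0, 0,0,0,0,0]'
python3 - <<'E'
from h import *
yr=0.075
go((0.5297+0.064*yr,yr,0.087),-0.064)
E
```

```text
clock: 26.62
tcp_pos: [0.5268, -0.0242, 0.0865]
orientation: [1.253, 1.182, -1.256]
contact_force: [0.7, -0.5, -1.2]
grip_width: 0.0599
tool mm [ -0.5   1.6 -99.5] turn about tool x 0.003
```

```bash
python3 -m pendant '[0,-0.5,1.6,-25,0, 0,0,0,-30,0, 0,0,0,-30,0, 0,0,0,-14,0, 0,0,0,0,0, 0,0,0,-4,0, 0,0,0,-4,0, 0,0,0,0,0]'; python3 -m pendant '[0,0,0,-2,0, 0,0,0,-1.5,0, 0,0,0,0,0]'
```

```text
clock: 27.62
tcp_pos: [0.5367, 0.0807, 0.0883]
orientation: [1.256, 1.178, -1.256]
contact_force: [-0.5, -0.5, -1.7]
grip_width: 0.0593
clock: 28.0
tcp_pos: [0.5369, 0.0845, 0.0883]
orientation: [1.256, 1.178, -1.256]
contact_force: [-0.2, 0.2, -2.3]
grip_width: 0.0592
```

```bash
python3 -m pendant '[0,0,0,-2,0, 0,0,0,-1.5,0, 0,0,0,0,0]'; python3 -m pendant '[0,0,0,-1,0, 0,0,0,0,0]'
```

```text
clock: 28.38
tcp_pos: [0.5371, 0.088, 0.0883]
orientation: [1.256, 1.178, -1.256]
contact_force: [0.1, -0.8, -1.8]
grip_width: 0.0595
clock: 28.62
tcp_pos: [0.5371, 0.0882, 0.0883]
orientation: [1.256, 1.178, -1.257]
contact_force: [-0.0, -1.6, -1.0]
grip_width: 0.0593
```

```bash
python3 -m pendant '[0,0,0,-1.5,0, 0,0,0,0,0, 0,4,0,0,0, 0,4,0,0,0, 0,2,0,0,0, 0,0,0,0,0]';  python3 -m pendant '[70,0,0,0,0, 78,0,0,0,0, 85,0,0,0,0, 85,0,0,0,0, 85,0,0,0,0, 85,-25,0,0,0, 85,-50,0,0,0, 85,-50,0,0,0, 85,0,0,0,0]'
python3 - <<'E'
from h import *
X,p,d=cloud("top")
for b in blobs(X,0.035,0.075,(0.35,0.68,-0.42,-0.03)): print(np.round(b,4))
X,p,d=cloud("wrist")
for b in blobs(X,0.108,0.13,(0.45,0.65,0.0,0.225)): print(np.round(b,4))
go((0.4422,-0.2313,0.18),0.075)
E
```

```text
clock: 29.38
tcp_pos: [0.5373, 0.0882, 0.0783]
orientation: [1.256, 1.176, -1.258]
contact_force: [0.4, -7.1, -1.4]
grip_width: 0.0595
clock: 30.5
tcp_pos: [0.5397, 0.0905, 0.2069]
orientation: [1.262, 1.176, -1.25]
contact_force: [-0.4, 0.7, -0.7]
grip_width: 0.0852
[  0.4422  -0.2313   0.0587   0.0315   3.683    0.0602 242.    ]
[  0.4244  -0.3415   0.0513   0.05    74.2127   0.0498 328.    ]
[    0.539      0.1462     0.16       0.0622    87.7061     0.1189
 14176.    ]
tool mm [ 23.1 -74.3 327.4] turn about tool x -0.139
```

```bash
python3 -m pendant '[85,0,-12.4,54.5,0, 85,0,-12.4,54.5,0, 85,0,-12.4,54.5,0, 85,0,-12.4,54.5,0, 85,0,-12.4,54.5,0, 85,0,-12.3,54.5,0, 85,25,0,0,-0.139, 85,0,0,0,0, 85,0,0,0,0]'
python3 - <<'E'
from h import *
X,p,d=cloud("wrist")
for b in blobs(X,0.045,0.075,(0.36,0.52,-0.29,-0.16)): print(np.round(b,4)); go((b[0],b[1],0.018),np.radians(b[4]-90 if b[4]>45 else b[4]))
E
```

```text
clock: 31.72
tcp_pos: [0.4421, -0.2306, 0.1781]
orientation: [1.155, 1.244, -1.156]
contact_force: [-0.7, 0.9, 0.2]
grip_width: 0.0851
[   0.4419   -0.2298    0.0599    0.0311    5.3112    0.0596 1848.    ]
tool mm [160.4  -0.5  -0.9] turn about tool x -0.018
```

```bash
python3 -m pendant '[85,50,-0.5,-0.9,-0.018, 85,50,0,0,0, 85,40,0,0,0, 85,20.4,0,0,0, 85,0,0,0,0, 0,0,0,0,0, 0,0,0,0,0, 0,0,0,0,0, 0,0,0,0,0, 0,-20,0,0,0, 0,-50,0,0,0, 0,0,0,0,0.157, 0,0,0,0,0, 0,0,0,0,0]'
python3 - <<'E'
from h import *
o,M=obs();print(o["contact_force"],o["grip_width"])
yr=-0.065
go((0.5297+0.064*yr,yr,0.088),-0.064)
E
```

```text
clock: 33.52
tcp_pos: [0.4414, -0.23, 0.0877]
orientation: [1.254, 1.18, -1.254]
contact_force: [0.3, -0.0, -0.8]
grip_width: 0.0594
[ 0.3011 -0.0399 -0.7734] 0.0594466459643085
tool mm [  -0.3   74.  -169.8] turn about tool x 0.003
```

```bash
python3 -m pendant '[0,0,18.5,-42.5,0, 0,0,18.5,-42.5,0, 0,0,18.5,-42.5,0, 0,0,18.5,-42.3,0, 0,0,0,0,0, 0,0,0,-25,0, 0,0,0,-20,0, 0,0,0,0,0]'
python3 - <<'E'
from h import *
yr=0.04
go((0.5297+0.064*yr,yr,0.087),-0.064)
E
```

```text
clock: 34.52
tcp_pos: [0.5287, -0.0202, 0.0874]
orientation: [1.254, 1.181, -1.255]
contact_force: [0.6, -0.4, -0.1]
grip_width: 0.0592
tool mm [  0.4  -0.1 -60.3] turn about tool x 0.003
```

```bash
python3 -m pendant '[0,0,0,-25,0, 0,0,0,-25,0, 0,0,0,-12,0, 0,0,0,0,0, 0,0,0,-4,0, 0,0,0,-3,0, 0,0,0,0,0]'; python3 -m pendant '[0,0,0,-1.5,0, 0,0,0,-1.5,0, 0,0,0,0,0]'; python3 -m pendant '[0,0,0,-1,0, 0,0,0,-1,0, 0,0,0,0,0]'
```

```text
clock: 35.4
tcp_pos: [0.5336, 0.0479, 0.0879]
orientation: [1.256, 1.178, -1.256]
contact_force: [-0.6, -0.3, -0.9]
grip_width: 0.0597
clock: 35.78
tcp_pos: [0.5338, 0.0512, 0.0879]
orientation: [1.256, 1.178, -1.256]
contact_force: [0.5, 0.5, -0.6]
grip_width: 0.0594
clock: 36.15
tcp_pos: [0.5338, 0.052, 0.0879]
orientation: [1.256, 1.177, -1.257]
contact_force: [-0.5, -4.7, 0.0]
grip_width: 0.0593
```

```bash
python3 -m pendant '[0,4,0,0,0, 0,4,0,0,0, 0,2,0,0,0, 0,0,0,0,0]';  python3 -m pendant '[70,0,0,0,0, 78,0,0,0,0, 85,0,0,0,0, 85,0,0,0,0, 85,0,0,0,0, 85,-25,0,0,0, 85,-50,0,0,0, 85,-50,0,0,0, 85,0,0,0,0]'
python3 - <<'E'
from h import *
X,p,d=cloud("top")
for b in blobs(X,0.035,0.075,(0.35,0.68,-0.42,-0.03)): print(np.round(b,4))
X,p,d=cloud("wrist","w8")
for b in blobs(X,0.108,0.13,(0.45,0.65,0.0,0.225)): print(np.round(b,4))
go((0.4245,-0.3416,0.18),-0.272)
E
```

```text
clock: 36.65
tcp_pos: [0.5341, 0.0519, 0.0782]
orientation: [1.257, 1.177, -1.257]
contact_force: [-1.5, -4.7, 3.5]
grip_width: 0.0597
clock: 37.78
tcp_pos: [0.5363, 0.053, 0.2063]
orientation: [1.261, 1.175, -1.251]
contact_force: [0.2, 1.3, 0.1]
grip_width: 0.085
[  0.4247  -0.3413   0.052    0.0498  74.8866   0.05   325.    ]
[    0.5384     0.1215     0.1698     0.0627    86.7881     0.1189
 16225.    ]
tool mm [ 22.5 -84.  401.2] turn about tool x 0.208
```

View pics/w8.png

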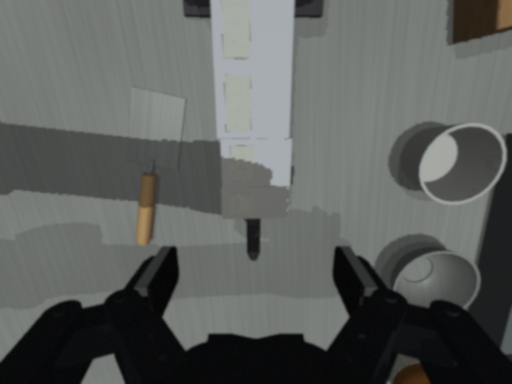

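All four cartridges are on the rod, with the stub and tapered tip at (253,220–260). I'll measure the stub for the cap fit.

```bash
python3 - <<'E'
from h import *
X,p,d=cloud("wrist")
x,y,z=X[...,0],X[...,1],X[...,2]
m=(z>0.09)&(z<0.115)&(y>-0.04)&(y<0.032)&(abs(x-0.53)<0.03)
Q=X[m]; print(len(Q),Q.min(0),Q.max(0))
for a in np.arange(-0.02,0.03,0.005):
    q=Q[(Q[:,1]>=a)&(Q[:,1]<a+0.005)]
    if len(q): print(round(a,3),len(q),(q[:,0].min()+q[:,0].max())/2,np.ptp(q[:,0]),q[:,2].max())
E
python3 -m pendant '[85,0,-12,57.3,0, 85,0,-12,57.3,0, 85,0,-12,57.3,0, 85,0,-12,57.3,0, 85,0,-12,57.3,0, 85,0,-12,57.3,0, 85,0,-12,57.3,0, 85,25,0,0,0.104, 85,0,0,0,0.104, 85,0,0,0,0, 85,0,0,0,0]'
python3 - <<'E'
from h import *
X,p,d=cloud("wrist")
for b in blobs(X,0.038,0.065,(0.36,0.50,-0.42,-0.28)): print(np.round(b,4)); go((b[0],b[1],0.008),np.radians(b[4]-90 if b[4]>45 else b[4]))
E
```

```text
553 [ 0.5218 -0.0164  0.0984] [0.5374 0.0316 0.1076]
-0.02 8 0.5281333228168188 0.007158613126351798 0.10343341416293667
-0.015 28 0.5294084721563721 0.009413902187496936 0.10605607246715276
-0.01 50 0.5286156554579265 0.013542047975716454 0.10737193034659431
-0.005 64 0.5289963220053531 0.01341812894757266 0.10751307205370156
0.0 65 0.5292697547696913 0.013396919931920825 0.10715877728082263
0.005 58 0.5295857060906395 0.013251180113089567 0.10712806511633977
0.01 64 0.5299156004533293 0.013220936323542931 0.10760317528024121
0.015 66 0.5301919935698927 0.013151816870832556 0.10707583091309633
0.02 65 0.5305164870557818 0.01311371622629287 0.10749830400293656
0.025 66 0.5308570941878381 0.013047712026225122 0.10727446146223635
clock: 39.3
tcp_pos: [0.4243, -0.3415, 0.1773]
orientation: [1.405, 1.07, -1.406]
contact_force: [-0.5, 0.1, -0.9]
grip_width: 0.0849
[   0.4243   -0.34      0.0507    0.05     74.7767    0.0496 2293.    ]
tool mm [169.6  -0.5  -1.5] turn about tool x -0.004
```

```bash
python3 -m pendant '[85,50,-0.5,-1.5,-0.004, 85,50,0,0,0, 85,40,0,0,0, 85,27,0,0,0, 85,0,0,0,0, 0,0,0,0,0, 0,0,0,0,0, 0,0,0,0,0, 0,0,0,0,0, 0,0,0,0,0]' 60;  python3 -m pendant '[0,-25,0,0,0, 0,-50,0,0,-0.1, 0,0,0,0,-0.105, 0,0,0,0,0, 0,0,0,0,0]'
python3 - <<'E'
from h import *
o,M=obs();print(o["contact_force"],o["grip_width"])
yr=-0.075
go((0.5291+0.063*yr,yr,0.087),-0.063)
E
```

```text
clock: 40.6
tcp_pos: [0.4254, -0.3409, 0.0124]
orientation: [1.404, 1.068, -1.402]
contact_force: [-1.0, 0.4, 7.8]
grip_width: 0.0491
clock: 41.22
tcp_pos: [0.4242, -0.3399, 0.0857]
orientation: [1.257, 1.179, -1.257]
contact_force: [-0.5, -0.4, -0.6]
grip_width: 0.0489
[-0.5196 -0.3665 -0.5667] 0.048899222867357296
tool mm [  -1.2   82.8 -270.8] turn about tool x -0.002
```

```bash
python3 -m pendant '[0,-2,16.5,-54,0, 0,0,16.5,-54,0, 0,0,16.5,-54,0, 0,0,16.5,-54,0, 0,0,16.5,-54,0, 0,0,0,0,0, 0,0,0,0,0]'
python3 - <<'E'
from h import *
yr=-0.075
go((0.5291+0.063*yr,yr,0.0877),-0.063)
ims=[]
X,p,d=cloud("scene")
ims.append(cv2.resize(p[140:240,190:320,::-1],None,fx=6,fy=6,interpolation=cv2.INTER_CUBIC))
cv2.imwrite("pics/s9.png",ims[0])
E
```

```text
clock: 42.1
tcp_pos: [0.5231, -0.0764, 0.0875]
orientation: [1.255, 1.179, -1.257]
contact_force: [-0.2, -0.8, -0.7]
grip_width: 0.0491
tool mm [-0.2  1.2 -1.5] turn about tool x -0.001
```

View pics/s9.png

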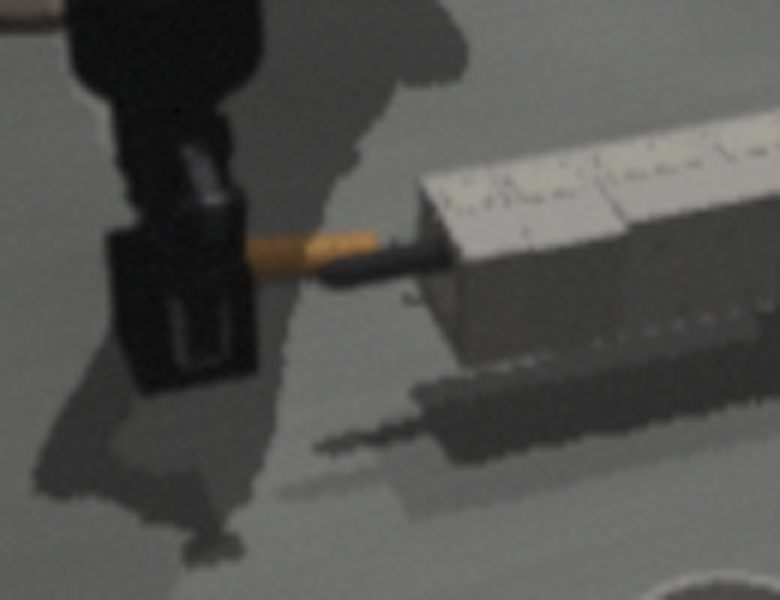

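The cap at (180,300) is lined up in front of the rod tip at (330,268).

```bash
python3 -m pendant '[0,-0.2,1.2,-10,0, 0,0,0,-20,0, 0,0,0,-4,0, 0,0,0,-3,0, 0,0,0,-3,0, 0,0,0,0,0]'; python3 -m pendant '[0,0,0,-3,0, 0,0,0,-3,0, 0,0,0,-2,0, 0,0,0,0,0]'
```

```text
clock: 42.9
tcp_pos: [0.5274, -0.0364, 0.0881]
orientation: [1.256, 1.178, -1.256]
contact_force: [0.2, -0.1, -0.7]
grip_width: 0.0493
clock: 43.4
tcp_pos: [0.528, -0.0279, 0.0881]
orientation: [1.255, 1.179, -1.255]
contact_force: [-0.4, 0.9, -1.2]
grip_width: 0.049
```

```bash
python3 -m pendant '[0,0,0,-4,0, 0,0,0,-4,0, 0,0,0,-4,0, 0,0,0,-4,0, 0,0,0,0,0]'; python3 -m pendant '[0,0,0,-2,0, 0,0,0,-2,0, 0,0,0,-2,0, 0,0,0,0,0]'
```

```text
clock: 44.02
tcp_pos: [0.529, -0.0117, 0.0881]
orientation: [1.255, 1.179, -1.255]
contact_force: [-1.1, 1.4, -0.8]
grip_width: 0.0494
clock: 44.52
tcp_pos: [0.5293, -0.0061, 0.0881]
orientation: [1.255, 1.179, -1.255]
contact_force: [-0.4, -0.4, -0.6]
grip_width: 0.0493
```

```bash
python3 -m pendant '[0,0,0,-1.5,0, 0,0,0,-1.5,0, 0,0,0,0,0]'; python3 -m pendant '[0,0,0,-1.5,0, 0,0,0,-1.5,0, 0,0,0,0,0]'
```

```text
clock: 44.9
tcp_pos: [0.5293, -0.0059, 0.0881]
orientation: [1.255, 1.175, -1.258]
contact_force: [0.5, -7.4, -3.5]
grip_width: 0.0492
clock: 45.28
tcp_pos: [0.5293, -0.0058, 0.0881]
orientation: [1.254, 1.17, -1.261]
contact_force: [1.2, -14.9, -4.8]
grip_width: 0.0495
```

Stop at the expected place (home predicted y ≈ −0.007), with 15 N. Release.

```bash
python3 -m pendant '[0,1.5,0,0,0, 0,0,0,2,0, 0,0,0,0,0, 60,0,0,0,0, 70,0,0,0,0, 85,0,0,0,0, 85,0,0,0,0, 85,0,0,0,0, 85,-25,0,0,0, 85,-50,0,0,0, 85,-50,0,0,0, 85,0,0,12,0, 85,0,0,0,0]'
python3 - <<'E'
from h import *
X,p,d=cloud("wrist","w10")
for b in blobs(X,0.108,0.135,(0.45,0.65,-0.06,0.225)): print(np.round(b,4))
x,y,z=X[...,0],X[...,1],X[...,2]
m=(z>0.10)&(y<0.03)&(y>-0.1)&(abs(x-0.53)<0.05); print(X[m].min(0),X[m].max(0))
X,p,d=cloud("top")
for b in blobs(X,0.108,0.135,(0.45,0.65,-0.06,0.225)): print(np.round(b,4))
print("post",[np.round(b,4) for b in blobs(X,0.15,0.18,(0.42,0.6,0.25,0.42),3)])
u=np.array([-.998,.064]); v=np.array([.064,.998]); h=np.array([0.5575,0.313])
go(np.r_[h+0.085*u,0.27],0.716)
E
```

```text
clock: 46.9
tcp_pos: [0.5282, -0.0148, 0.2113]
orientation: [1.257, 1.179, -1.257]
contact_force: [-0.3, 0.4, -0.1]
grip_width: 0.0851
[    0.5366     0.0882     0.104      0.0621    87.6712     0.1189
 10656.    ]
[   0.5292   -0.0059    0.0507    0.0501   86.3151    0.1225 3171.    ]
[ 0.48   -0.0323  0.1   ] [0.58   0.0298 0.309 ]
[   0.5401    0.1419    0.169     0.0624   86.765     0.1188 1328.    ]
post [array([ 0.4746,  0.315 ,  0.0107,  0.0118,  2.7101,  0.1698, 31.    ])]
tool mm [ -59.5  -76.3 -328.2] turn about tool x -0.779
```

View pics/w10.png

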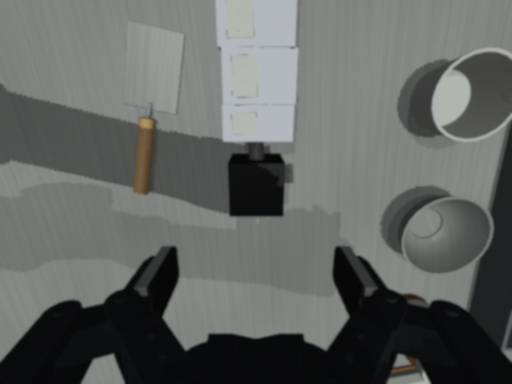

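The cap is home: centre y −0.0059, and the gap to D is 18 mm as expected. All four cartridges are in order. Next, the lever.

```bash
python3 -m pendant '[85,-58,0,0,0, 85,0,-10.9,-46.9,0, 85,0,-10.9,-46.9,0, 85,0,-10.9,-46.9,0, 85,0,-10.9,-46.9,0, 85,0,-10.9,-46.9,0, 85,0,-10.9,-46.9,0, 85,0,-10.9,-46.9,0, 85,0,0,0,-0.15, 85,0,0,0,-0.155, 85,0,0,0,-0.155, 85,0,0,0,-0.155, 85,0,0,0,-0.16, 85,0,0,0,0, 85,0,0,0,0]'
python3 - <<'E'
from h import *
X,p,d=cloud("wrist","w11")
print("post",[np.round(b,4) for b in blobs(X,0.16,0.18,(0.42,0.6,0.25,0.42),3)])
go((0.4735,0.3175,0.137),0.716)
E
```

```text
clock: 48.88
tcp_pos: [0.473, 0.3182, 0.2689]
orientation: [0.672, 1.464, -0.674]
contact_force: [-0.9, -0.3, -0.5]
grip_width: 0.0855
post [array([  0.4738,   0.3191,   0.0126,   0.0131,  39.5663,   0.1707,
       189.    ])]
tool mm [132.   -0.    0.8] turn about tool x -0.006
```

```bash
python3 -m pendant '[85,50,0.9,0.5,0, 85,50,0,0,0, 85,31,0,0,0, 85,0,0,0,0, 0,0,0,0,0, 0,0,0,0,0, 0,0,0,0,0, 0,0,0,0,0, 0,0,0,0,0, 0,0,0,0,0]' 30
python3 - <<'E'
from h import *
o,M=obs(); print(o["contact_force"],o["grip_width"])
u=np.array([-.998,.0635]); v=np.array([.0635,.998]); h=np.array([0.5582,0.3135])
rel=o["tcp_pos"][:2]-h; L=np.hypot(*rel); f=np.arctan2(rel@v,rel@u); print("L,phi",L,f)
fs=np.linspace(f,np.pi/4,8); P=[o["tcp_pos"][:2]]+[h+.0852*(np.cos(a)*u+np.sin(a)*v) for a in fs[1:]]
for a,b in zip(P,P[1:]): print(np.round((M.T@np.r_[b-a,0]*1000)[1:],1))
E
```

```text
clock: 50.18
tcp_pos: [0.4743, 0.3188, 0.1392]
orientation: [0.671, 1.465, -0.67]
contact_force: [-3.5, -0.8, 6.6]
grip_width: 0.0129
[-3.5201 -0.7877  6.5926] 0.012892529185358494
L,phi 0.08409228754666938 -0.0010395831290994854
[ 6.3 -7.2]
[ 7.7 -5.6]
[ 8.3 -4.7]
[ 8.8 -3.8]
[ 9.2 -2.7]
[ 9.4 -1.7]
[ 9.5 -0.6]
```

```bash
python3 -m pendant '[0,0,6.3,-7.2,0, 0,0,7.7,-5.6,0, 0,0,8.3,-4.7,0, 0,0,8.8,-3.8,0, 0,0,9.2,-2.7,0, 0,0,9.4,-1.7,0, 0,0,9.5,-0.6,0, 0,0,0,0,0, 0,0,0,0,0]'
python3 - <<'E'
from h import *
o,M=obs(); print(o["contact_force"],o["grip_width"])
u=np.array([-.998,.0635]); v=np.array([.0635,.998]); h=np.array([0.5582,0.3135])
rel=o["tcp_pos"][:2]-h; L=np.hypot(*rel); f=np.arctan2(rel@v,rel@u); print("L,phi",L,f)
E
```

```text
clock: 51.3
tcp_pos: [0.501, 0.3796, 0.139]
orientation: [0.671, 1.467, -0.668]
contact_force: [-3.4, 4.5, 3.4]
grip_width: 0.0132
[-3.4239  4.5292  3.438 ] 0.013209614055139438
L,phi 0.08740724181304522 0.7934941641429502
```

```bash
python3 -m pendant '[40,0,0,0,0, 85,0,0,0,0, 85,0,0,0,0, 85,0,0,0,0, 85,-30,0,0,0, 85,-50,0,0,0, 85,-50,0,0,0, 85,0,0,0,0, 85,0,0,0,0]'
python3 - <<'E'
from h import *
u=np.array([-.998,.0635]); v=np.array([.0635,.998])
for c,h in (("wrist",(0.5582,.3135)),("top",(0.5582,.3135))):
    X,p,d=cloud(c,"f_"+c)
    for b in blobs(X,0.16,0.18,(0.42,0.6,0.25,0.42),3):
        rel=np.array(b[:2])-h; print(c,np.round(b,4),np.hypot(*rel),np.arctan2(rel@v,rel@u))
for n in ("bowl","can","spatula","marker","deli"):
    print(n,[(round(x["score"],2),np.round(x["location"],3).tolist()) for x in nets.look_for(n,"top")][:1])
print([np.round(b,4) for b in blobs(X,0.108,0.135,(0.45,0.65,-0.06,0.225))])
a=cv2.resize(cv2.imread("pics/f_wrist.png")[100:340,110:400],None,fx=2,fy=2)
b=cv2.resize(cv2.imread("pics/f_top.png")[100:280,80:420],(580,307))
cv2.imwrite("pics/f_a.png",a); cv2.imwrite("pics/f_b.png",b)
E
```

```text
clock: 52.42
tcp_pos: [0.5016, 0.377, 0.2681]
orientation: [0.67, 1.465, -0.671]
contact_force: [-0.8, -0.3, -0.4]
grip_width: 0.0849
wrist [  0.5031   0.3777   0.0135   0.013   25.4899   0.1705 197.    ] 0.08460184352403262 0.7982242781242541
top [ 0.5042  0.3746  0.0117  0.0126 49.2563  0.1704 28.    ] 0.08156839199375271 0.7833296701430108
bowl [(0.58, [0.767, -0.109, 0.023])]
can [(0.56, [0.404, 0.331, 0.114])]
spatula [(0.87, [0.404, 0.097, 0.005])]
marker [(0.6, [0.531, 0.053, 0.119])]
deli [(0.74, [0.77, 0.061, 0.008])]
[array([   0.5393,    0.1275,    0.1979,    0.0624,   86.864 ,    0.1189,
       1538.    ]), array([  0.5299,  -0.006 ,   0.0519,   0.0501,  86.5476,   0.1229,
       342.    ])]
```

View pics/f_a.png

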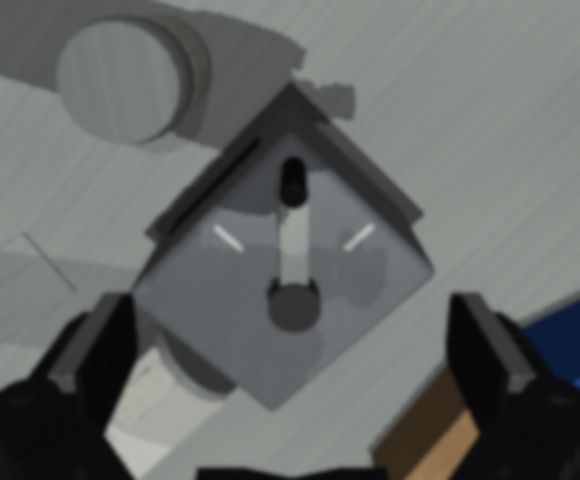

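View pics/f_b.png

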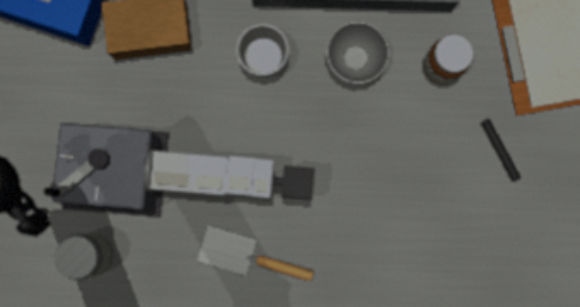

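The lever covers the thick mark, midway between the two thin marks. The cartridges and cap are on the rod, and the bystanders are in place.

```bash
python3 -c "
from bench import r
print(r.hand_in())"
```

```text
the job is handed in; nothing more can be done
None
```

I handed the job in at about 52 s on the robot's clock, with everything done in the order asked. The brake was swung back to its stop. Cartridges A, B, C and D were threaded widest first against the flange. The cap was pushed home, and the lever was then set to 45°.

**Cartridges and cap:** The last views show the four cartridges in one row. The cap's centre is where fully home should be (y = -0.006, predicted -0.007). It met a firm 15 N stop, and the 18 mm gap to cartridge D is as expected.

**Brake lever:** The wrist camera puts it at 0.798 rad and the top camera at 0.783 rad, against a target of 0.785. In the picture it covers the thick mark, midway between the thin ones.

**Everything else:** The bowl, can, spatula and tub read within about 4 mm of where they started. The jar I judged only by eye, because the network missed it from the top camera at the start. For the marker, the last network reading was false: it pointed at the cartridges. The picture shows the marker lying in its original place.

No knocked part was noticed, and the robot was clear of everything at hand-in.

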